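# Swap the empty tea tin for the refill

## Robot

A 6-joint arm with a two-finger parallel gripper is mounted at the origin on a cart in front of the work surface, level with it; the furniture and walls round the work are solid. World frame = base frame: x ahead of the robot, y to its left, z up, the work surface at z = 0. Lengths are in m, angles in rad, forces in N, time in s.
With the tool pointing down it reaches from about 0.35 to 0.925 m from the base axis. Payload 6.4 kg.
Tool frame: the origin (TCP) lies at the very end of the fingers, on their centre line; the grasp point (between the pads) lies 19 mm behind it (r.hold_point_z is the z of the grasp point in the tool frame, in m); z points along the fingers, y is the line along which they close (so a half turn about z gives the same grasp; the last joint's range is limited). The gripper opens to 94 mm and grips with 3 to 60 N. Pads are 16 mm wide; open, the fingers measure 119 mm over their backs; the gripper's body (75 mm by 177 mm) begins 78 mm behind the grasp point.
Start: joints at [-1.287, 0.245, 1.558, -0, 1.339, -0.174], TCP at [0.287, -0.583, 0.183] pointing down, gripper open.
Joint ranges: [-3.13, 3.13], [-1.02, 2.26], [0.13, 2.54], [-0.95, 4.09], [0.21, 2.88], [-2.74, 2.74]. Speed limits (rad/s): [2.57, 2.57, 3.14, 3.14, 3.14, 3.14].

## Interface

Orientations are given as [roll, pitch, yaw] about the fixed x, y, z axes, in that order (R = Rz(yaw) Ry(pitch) Rx(roll)).
In Python, from bench import r, imaging gives the robot as it stands (r), with the cameras (imaging).
- The arm moves only by the shell command python3 jog.py 'ROWS'. ROWS is rows parted by semicolons, their numbers by spaces, 1 to 5 of them, each of 7 numbers: a rotation vector rx, ry, rz in rad, then dx, dy, dz in m, then the opening from 0.0 (shut) to 1.0 (fully open); each row shifts and turns the commanded pose from where the row before left it, along the tool's axes as they then stand; what a row does not reach is not made up. A row lasts 1/10 s, in which the tool goes at most 0.05 m and 0.15 rad, less where a joint would pass 70% of its speed; a pose out of reach is approached as far as the arm can. The fingers move at their own pace and stop on an object; the grip force is fixed at half the most. Time passes only in rows, so rows that do not move let the fingers close. It prints the time, the measured TCP pose, the force, the opening and the grip force at its end.
- r.sense(): the state, without advancing time (a new reading comes with each control period).
- imaging.get_image(name): name is "scene" or "top" or "wrist"; returns a dict with "frame" (400x640x3 uint8, red, green, blue), "fx", "fy", "cx", "cy" (pixels), "R" (3x3) and "t" (3): a world point X has camera coordinates R X + t. Camera axes: x right, y down, z forward; pixel columns grow to the right and rows downward; lengths in m; the calibration is good to about 2 mm. A picture is of the moment at which its call begins. There is no depth.
- r.close_job(): hands the job in; it is judged then, once.
The state is a dict: "time_s": time; "joint_pos": joint angles; "qd": joint speeds; "effort": joint torques, N m; "ee_pos": TCP position; "tool_rot": TCP orientation; "ft_force": force on the tool from outside, world axes, zero at the start; "moment": the same for the moment, N m; "grip_width": opening from 0.0 (shut) to 1.0 (fully open); "grasp_force": force on a finger pad.
Only numpy, scipy, OpenCV 4.12 (cv2) and the standard library are available. Lean on these libraries where they do the work, as an engineer would, in place of code of your own. Each camera call takes 0.05 s, during which the arm holds its last target. There are 200 camera calls.

## Task

One of the three matching tea tins in the slanted rack has run empty; feel by its weight which one. Stand the empty tin upright on the free half of the tray, then file the refill tin from the tray into the freed slot, gently and fully home, and leave the two full tins seated in the rack. Do not drop or tip over a tin, and leave the mugs where they are.

Things in the scene. Friction and masses are not known exactly. Their poses are not given: they have to be found in the camera images.
- rack: fixed pale wooden rack, 100 (x) x 262 (y) x 72 mm high; origin: centre of underside, x away from the robot, y to the left, z up. Three slots side by side along y, 68 mm apart, lean 30 degrees to the right: upward and out is rack (0, -0.5, 0.866), and a seated tin's y axis is (0, 0.866, 0.5). Between neighbouring tins 33 mm are free, measured square to them: open the gripper only partly
- slot_left (a point): left slot: the seat on its floor, where the centre of a tin's underside comes to lie when fully home, 20 mm above the worktop. The slot is 31 mm wide for the 26 mm tin, which rests on the lower, right-hand divider (all 5 mm of play on its upper left side), and 82 mm long in x between the front and back rails (3 mm play each end)
- slot_mid (a point): middle slot: the seat on its floor, where the centre of a tin's underside comes to lie when fully home, 20 mm above the worktop. The lower (right-hand) divider reaches 68 mm up along the tin, the upper one 29 mm; the rails at the ends stand 38 mm above the worktop. The upper 52 mm of a tin are free to grip
- slot_right (a point): right slot: the seat on its floor, where the centre of a tin's underside comes to lie when fully home, 20 mm above the worktop. All three slots are alike and each holds a tin at the start; any tin may go back into any slot. A tall cupboard stands 0.1 to 0.2 m left of the rack: swing in with the arm drawn back
- tin_a: one of three matching closed tea tins in the rack, 76 (x) x 26 (y) x 120 (z) mm, green, paper label, 34 mm silver lid that stays shut. Origin: centre of underside; z to the lid, y through its thickness. Full ones weigh 0.36 to 0.46 kg, the empty one 0.15 kg; look and name do not tell which, and the contents have 2 mm of play. Grip across the 26 mm, near the top
- tin_b: one of three matching closed tea tins in the rack, 76 (x) x 26 (y) x 120 (z) mm, green, paper label, 34 mm silver lid that stays shut. Origin: centre of underside; z to the lid, y through its thickness. Full ones weigh 0.36 to 0.46 kg, the empty one 0.15 kg; look and name do not tell which, and the contents have 2 mm of play. Grip across the 26 mm, near the top
- tin_c: one of three matching closed tea tins in the rack, 76 (x) x 26 (y) x 120 (z) mm, green, paper label, 34 mm silver lid that stays shut. Origin: centre of underside; z to the lid, y through its thickness. Full ones weigh 0.36 to 0.46 kg, the empty one 0.15 kg; look and name do not tell which, and the contents have 2 mm of play. Grip across the 26 mm, near the top
- refill: the refill: a full tea tin of the same look and size (76 x 26 x 120 mm, 0.36 to 0.44 kg), upright on the far half of the tray, its 26 mm thickness along the tray's x. Origin: centre of its underside; z up, y across its 26 mm thickness. A wall unit hangs 0.48 m above the worktop, its front some 0.1 m behind the refill
- tray: fixed dark wooden tray right of the rack, 184 (x) x 104 (y) mm, floor 7 mm above the worktop, rim 13 mm high, 5 mm thick; origin: centre of underside, x away from the robot, y to the left. The refill stands some 43 mm beyond its centre; the near half is free: a tin 43 mm before the centre, thickness along the tray's x, has room
- mug_l: china mug with leaf pattern, 90 x 119 x 94 mm, right of the toaster, behind the tray; bystander; origin: centre of its underside
- mug_r: white mug with dark dots, 82 x 114 x 91 mm, behind the tray to the right; bystander; origin: centre of its underside

How it is judged:
On the way, in this order (a step that is already met when the one before it is completed fails the run):
1. the empty tin stands upright on the tray, released ((((contact force between tin_a and tray between 0.5 and 2.2 N and angle between tin_a's own z axis and vertical below 0.06 rad and z of tin_a in the frame of tray below 0.012 m and x of tin_a in the frame of tray between -0.09 and 0.09 m and y of tin_a in the frame of tray between -0.05 and 0.05 m and linear speed of tin_a below 0.02 m/s) and contact force between tin_a and the fingers below 0.1 N) or ((contact force between tin_b and tray between 0.5 and 2.2 N and angle between tin_b's own z axis and vertical below 0.06 rad and z of tin_b in the frame of tray below 0.012 m and x of tin_b in the frame of tray between -0.09 and 0.09 m and y of tin_b in the frame of tray between -0.05 and 0.05 m and linear speed of tin_b below 0.02 m/s) and contact force between tin_b and the fingers below 0.1 N) or ((contact force between tin_c and tray between 0.5 and 2.2 N and angle between tin_c's own z axis and vertical below 0.06 rad and z of tin_c in the frame of tray below 0.012 m and x of tin_c in the frame of tray between -0.09 and 0.09 m and y of tin_c in the frame of tray between -0.05 and 0.05 m and linear speed of tin_c below 0.02 m/s) and contact force between tin_c and the fingers below 0.1 N))), for 0.2 s.
2. the refill tin is seated in the rack (z of refill in the frame of rack between 0.014 and 0.026 m and x of refill in the frame of rack between -0.008 and 0.008 m and y of refill in the frame of rack between -0.056 and 0.11 m and angle between refill's own z axis and vertical between 0.42 and 0.64 rad), for 0.2 s.
At the end, for the whole second after the job is handed in: The empty tin (not a full one) stands on the tray within its rim, upright within 3 degrees; the refill and the two full tins are each seated in a slot of the rack, underside centre within 6 mm of the seated height and 8 mm of the rack's middle line, leaning 25 to 36 degrees; all tins at rest (all of step 2 and (((contact force between tin_a and tray between 0.5 and 2.2 N and angle between tin_a's own z axis and vertical below 0.06 rad and z of tin_a in the frame of tray below 0.012 m and x of tin_a in the frame of tray between -0.09 and 0.09 m and y of tin_a in the frame of tray between -0.05 and 0.05 m and linear speed of tin_a below 0.02 m/s) and (z of tin_b in the frame of rack between 0.014 and 0.026 m and x of tin_b in the frame of rack between -0.008 and 0.008 m and y of tin_b in the frame of rack between -0.056 and 0.11 m and angle between tin_b's own z axis and vertical between 0.42 and 0.64 rad) and (z of tin_c in the frame of rack between 0.014 and 0.026 m and x of tin_c in the frame of rack between -0.008 and 0.008 m and y of tin_c in the frame of rack between -0.056 and 0.11 m and angle between tin_c's own z axis and vertical between 0.42 and 0.64 rad)) or ((contact force between tin_b and tray between 0.5 and 2.2 N and angle between tin_b's own z axis and vertical below 0.06 rad and z of tin_b in the frame of tray below 0.012 m and x of tin_b in the frame of tray between -0.09 and 0.09 m and y of tin_b in the frame of tray between -0.05 and 0.05 m and linear speed of tin_b below 0.02 m/s) and (z of tin_a in the frame of rack between 0.014 and 0.026 m and x of tin_a in the frame of rack between -0.008 and 0.008 m and y of tin_a in the frame of rack between -0.056 and 0.11 m and angle between tin_a's own z axis and vertical between 0.42 and 0.64 rad) and (z of tin_c in the frame of rack between 0.014 and 0.026 m and x of tin_c in the frame of rack between -0.008 and 0.008 m and y of tin_c in the frame of rack between -0.056 and 0.11 m and angle between tin_c's own z axis and vertical between 0.42 and 0.64 rad)) or ((contact force between tin_c and tray between 0.5 and 2.2 N and angle between tin_c's own z axis and vertical below 0.06 rad and z of tin_c in the frame of tray below 0.012 m and x of tin_c in the frame of tray between -0.09 and 0.09 m and y of tin_c in the frame of tray between -0.05 and 0.05 m and linear speed of tin_c below 0.02 m/s) and (z of tin_a in the frame of rack between 0.014 and 0.026 m and x of tin_a in the frame of rack between -0.008 and 0.008 m and y of tin_a in the frame of rack between -0.056 and 0.11 m and angle between tin_a's own z axis and vertical between 0.42 and 0.64 rad) and (z of tin_b in the frame of rack between 0.014 and 0.026 m and x of tin_b in the frame of rack between -0.008 and 0.008 m and y of tin_b in the frame of rack between -0.056 and 0.11 m and angle between tin_b's own z axis and vertical between 0.42 and 0.64 rad))) and linear speed of each of tin_a, tin_b, tin_c, refill below 0.02 m/s); the robot touches nothing.
It fails at once if a tin falls over or is tipped more than about 55 degrees (angle between any of tin_a, tin_b, tin_c, refill's own z axis and vertical above 0.96 rad).
It fails at once if a tin is dropped or thrown (faster than 1 m/s) (linear speed of any of tin_a, tin_b, tin_c, refill above 1 m/s).
It fails at once if a tin is forced into the rack with more than 45 N (contact force between any of tin_a, tin_b, tin_c, refill and rack above 45 N).
It fails at once if a mug is moved more than 20 mm (distance of any of mug_l, mug_r from where it was at the start of the episode above 0.02 m).
It also fails if it takes over 72 s, if anything falls off the work surface, if the arm or the gripper's body presses on something with over 40 N, if the wrist force passes 120 N, or if a joint passes its speed limit or range.

## Working session

There is one attempt and no reset: what is moved stays moved. The work goes in short steps, Python scripts to look and compute and a shell command to move; the robot and the scene stay as the last step left them, time stands still between calls to the robot, and variables do not carry over. Pictures are saved under pics/ and viewed, at most 10 in all, crops included, and the job is handed in when it is done.

```bash
ls; mkdir -p pics
python3 - <<'E'
from bench import r, imaging
import cv2,numpy as np
s=r.sense(); print({k:np.round(v,3).tolist() for k,v in s.items()}, r.hold_point_z)
for n in("scene","top"):
    d=imaging.get_image(n); cv2.imwrite(f"pics/{n}0.png",d["frame"][:,:,::-1]); print(n,d["fx"],d["cx"],d["cy"],np.round(d["R"],4).tolist(),np.round(d["t"],4).tolist(),np.round(-np.array(d["R"]).T@d["t"],3))
E
```

```text
bench.py
jog.py
pics
{'time_s': 0.0, 'joint_pos': [-1.287, 0.246, 1.559, -0.0, 1.339, -0.174], 'qd': [0.001, -0.002, 0.001, 0.001, -0.001, 0.0], 'effort': [0.001, -41.584, -31.46, 0.069, 0.033, -0.0], 'ee_pos': [0.287, -0.582, 0.182], 'tool_rot': [-3.14, -0.0, 0.458], 'ft_force': [0.399, -0.637, 0.916], 'moment': [0.032, 0.006, -0.015], 'grasp_force': 0.0, 'grip_width': 0.999} -0.0188
scene 444.71419872077956 324.73718469855066 203.43361966641993 [[0.5727, -0.8198, 0.0068], [-0.4063, -0.291, -0.8662], [0.712, 0.4933, -0.4997]] [-0.4958, 0.1981, 1.0258] [-0.366 -0.855  0.688]
top 411.7900044060369 322.72201200648243 196.16674374029444 [[0.022, -0.9992, -0.0329], [-0.9919, -0.0177, -0.1257], [0.125, 0.0354, -0.9915]] [-0.246, 0.5158, 1.0328] [ 0.388 -0.273  1.081]
```

View pics/scene0.png

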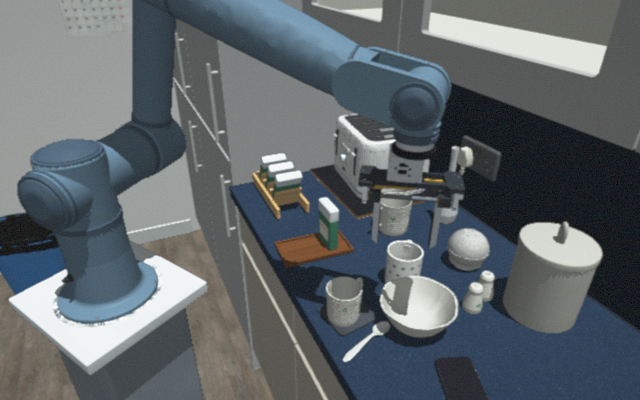

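View pics/top0.png

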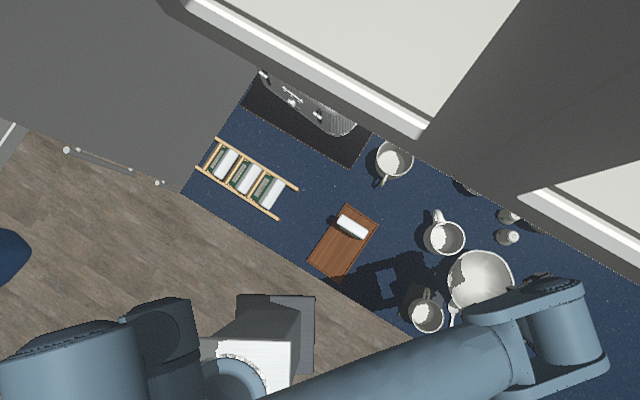

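The scene view shows the rack at about (280,185), with three white-lidded tins, and the tray with the refill at (325,235). In the top view the rack is at (245,180), the tray at (343,242) and the refill lid at (352,226), with the furniture turned about -30°. I'll zoom in on both.

Run:
```python
import cv2,numpy as np
t=cv2.imread("pics/top0.png"); s=cv2.imread("pics/scene0.png")
a=cv2.resize(t[125:290,185:390],None,fx=3.9,fy=3.6,interpolation=cv2.INTER_CUBIC)
cv2.imwrite("pics/c1.png",cv2.resize(t[128:288,190:390],(800,640),interpolation=cv2.INTER_CUBIC)[:600])
cv2.imwrite("pics/c2.png",cv2.resize(s[145:265,225:385],(800,600),interpolation=cv2.INTER_CUBIC))
```

```text
(no output)
```

View pics/c1.png

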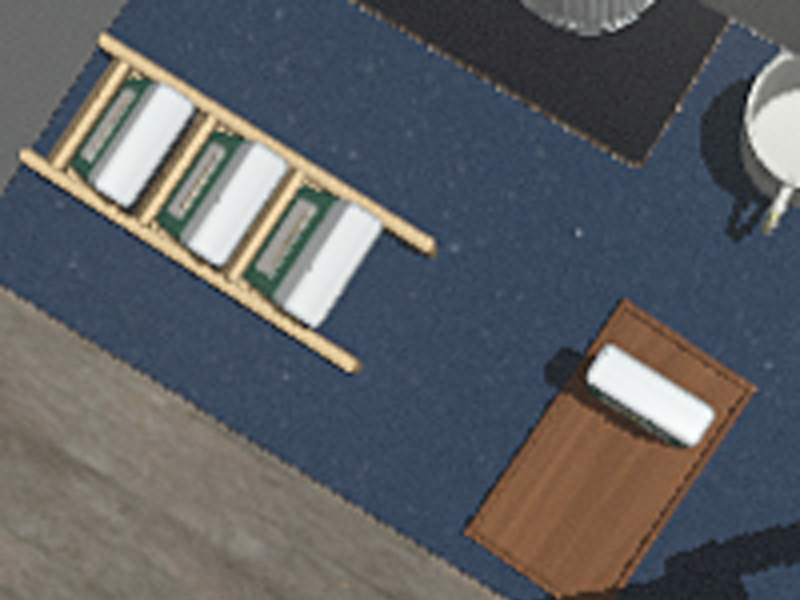

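View pics/c2.png

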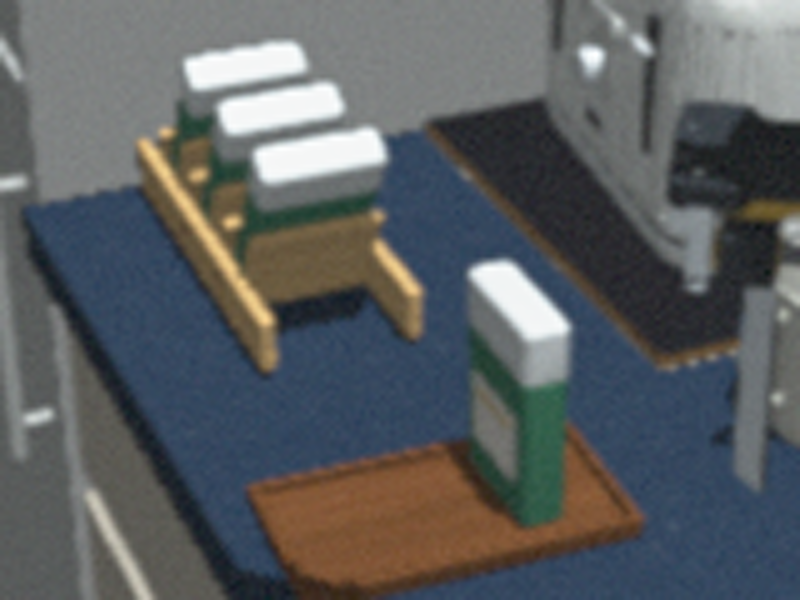

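The top crop (origin (190,128), scale 4) shows these points:
- **Rail ends:** back rail from (105,38) to (433,247), front rail from (22,155) to (355,365).
- **Tin lids:** near (145,145), (240,205) and (333,265).
- **Refill lid:** centred at (652,395).
- **Tray corners:** (625,300), (757,388) and (467,535).

The scene crop agrees with this layout.

```bash
cat > h.py <<'E'
import cv2,numpy as np
from scipy.spatial.transform import Rotation as Ro
from bench import r, imaging
def cam(n):
    d=imaging.get_image(n); d["R"]=np.array(d["R"]); d["t"]=np.array(d["t"]); return d
def ray(d,p):
    v=d["R"].T@np.array([(p[0]-d["cx"])/d["fx"],(p[1]-d["cy"])/d["fy"],1.]); return -d["R"].T@d["t"],v
def onz(d,p,z):
    c,v=ray(d,p); return c+v*(z-c[2])/v[2]
def proj(d,X):
    q=d["R"]@np.array(X)+d["t"]; return np.array([q[0]/q[2]*d["fx"]+d["cx"],q[1]/q[2]*d["fy"]+d["cy"]])
def tri(d1,p1,d2,p2):
    c1,v1=ray(d1,p1);c2,v2=ray(d2,p2)
    k=np.linalg.lstsq(np.c_[v1,-v2],c2-c1,rcond=None)[0]
    a,b=c1+k[0]*v1,c2+k[1]*v2; return (a+b)/2,np.linalg.norm(a-b)
E
python3 - <<'E'
from h import *
np.set_printoptions(precision=4,suppress=True)
d=cam("top"); f=d["frame"]
P=lambda u,v:(190+(u+.5)/4-.5,128+(v+.5)/4-.5)
R=[onz(d,P(*q),.038) for q in((105,38),(433,247),(355,365),(22,155))]
T=[onz(d,P(*q),.013) for q in((625,300),(757,388),(467,535))]
a=lambda v:np.degrees(np.arctan2(v[1],v[0]))
print("rack",R); print("ctr",np.mean(R,0),"len",np.linalg.norm(R[0]-R[1]),np.linalg.norm(R[3]-R[2]),np.linalg.norm(R[0]-R[3]),"yaw of y",a(R[0]-R[1])-90,a(R[3]-R[2])-90)
print("tray ctr",(T[1]+T[2])/2,np.linalg.norm(T[0]-T[1]),np.linalg.norm(T[0]-T[2]),a(T[0]-T[1])-90,a(T[0]-T[2]))
m=((f.min(2)>195)).astype(np.uint8); m[:128]=0;m[290:]=0;m[:,:190]=0;m[:,378:]=0
n,l,st,ce=cv2.connectedComponentsWithStats(m)
for i in range(1,n):
    if st[i,4]>100:
        c=cv2.findContours((l==i).astype(np.uint8),0,1)[0][0]; q=cv2.minAreaRect(c)
        z=.127 if ce[i][0]>320 else .124
        X=onz(d,ce[i],z); b=cv2.boxPoints(q); B=[onz(d,p,z) for p in b]
        e=[B[1]-B[0],B[2]-B[1]]; L=max(e,key=np.linalg.norm)
        print(ce[i],st[i,4],X,[np.linalg.norm(x) for x in e],a(L))
E
```

```text
rack [array([0.6705, 0.0479, 0.038 ]), array([ 0.5358, -0.1719,  0.038 ]), array([ 0.4591, -0.1244,  0.038 ]), array([0.5917, 0.0982, 0.038 ])]
ctr [ 0.5643 -0.0375  0.038 ] len 0.25780541889787306 0.2590229604960073 0.09351836217391353 yaw of y -31.506634149010928 -30.77504565466389
tray ctr [ 0.4021 -0.2893  0.013 ] 0.10229250271482548 0.18269128716276412 -32.894171873036825 -32.80665545815548
[225.6556 163.7417] 302 [ 0.5824 -0.0057  0.124 ] [np.float64(0.07209795485506255), np.float64(0.023905855371951067)] -31.02117647543237
[249.1684 178.622 ] 291 [ 0.5474 -0.0637  0.124 ] [np.float64(0.07227676325470378), np.float64(0.023589750669753343)] -31.371931252957978
[272.9268 193.892 ] 287 [ 0.5119 -0.1217  0.124 ] [np.float64(0.07134114547940908), np.float64(0.02281366609191609)] -31.048685553660704
[352.2168 226.4239] 309 [ 0.439  -0.3088  0.127 ] [np.float64(0.022885050653202337), np.float64(0.07241002804546962)] -121.04117134093386
```

```bash
cat >> h.py <<'E'
np.set_printoptions(precision=4,suppress=True)
A=np.radians(-31.2); Z=Ro.from_euler('z',A)
u=Z.apply([0,-.5,.8660254]); ty=Z.apply([0,.8660254,.5]); rx=Z.apply([1,0,0])
RACK=Ro.from_matrix(np.c_[-rx,ty,-u])          # tool attitude over the rack
TRAY=lambda yaw=np.pi/2+A:Ro.from_euler('xyz',[np.pi,0,yaw])
TOP=dict(l=np.array([.5824,-.0057,.124]),m=np.array([.5474,-.0637,.124]),r=np.array([.5119,-.1217,.124]))
def go(p,R=None):
    s=r.sense(); Rc=Ro.from_euler('xyz',s["tool_rot"]); p=np.array(p); e=p-np.array(s["ee_pos"])
    print("t",round(s["time_s"],2),"at",np.array(s["ee_pos"]),"w",round(s["grip_width"],3),"f",round(s["grasp_force"],1),"q",np.array(s["joint_pos"]))
    print(" world e",e,"| tool d now",Rc.inv().apply(e),"| rotvec",(Rc.inv()*R).as_rotvec() if R else "","| tool d after turn",R.inv().apply(e) if R else "")
E
python3 - <<'E'
from h import *
d=cam("scene"); f=d["frame"]; m=(f.min(2)>185).astype(np.uint8); m[:145]=0;m[265:]=0;m[:,:255]=0;m[:,345:]=0
n,l,st,ce=cv2.connectedComponentsWithStats(m)
for i in range(1,n):
    if st[i,4]>20: print(ce[i],st[i,4])
for k in TOP: print(k,proj(d,TOP[k]))
print(proj(d,[.439,-.3088,.127]))
go([.49,-.17,.3]); go(TOP['r']+.06*u,RACK)
E
```

```text
[273.4516 157.5419] 155
[280.4881 166.2083] 168
[288.3676 175.5784] 185
[328.66 204.9 ] 150
l [274.0552 156.804 ]
m [281.2542 165.3762]
r [288.9502 174.7351]
[328.5372 203.2839]
t 0.2 at [ 0.2872 -0.5827  0.1823] w 1.001 f 0.0 q [-1.2871  0.2456  1.5585 -0.      1.3387 -0.1741]
 world e [0.2028 0.4127 0.1177] | tool d now [ 0.3644 -0.2807 -0.1173] | rotvec  | tool d after turn 
t 0.2 at [ 0.2872 -0.5827  0.1823] w 1.001 f 0.0 q [-1.2871  0.2456  1.5585 -0.      1.3387 -0.1741]
 world e [ 0.2092  0.4353 -0.0063] | tool d now [ 0.38   -0.2981  0.0067] | rotvec [-0.306   0.5565 -2.0818] | tool d after turn [0.0466 0.4132 0.2459]
```

```bash
python3 jog.py '0 0 0 0 0 -0.04 0.5;0 0 0 0 0 -0.04 0.5;0 0 0 0 0 -0.04 0.5;0 0 0 0.036 -0.028 0 0.5;0 0 0 0.036 -0.028 0 0.5'
python3 jog.py '0 0 0 0.036 -0.028 0 0.5;0 0 0 0.036 -0.028 0 0.5;0 0 0 0.036 -0.028 0 0.5;0 0 0 0.036 -0.028 0 0.5;0 0 0 0.036 -0.028 0 0.5'
python3 jog.py '0 0 0 0.036 -0.028 0 0.5;0 0 0 0.036 -0.028 0 0.5;0 0 0 0.036 -0.028 0 0.5;0 0 0 0 0 0 0.5'
python3 - <<'E'
from h import *
go(TOP['r']+.06*u,RACK)
E
```

```text
time_s: 0.7
ee_pos: [0.3273, -0.5013, 0.3046]
tool_rot: [3.139, -0.0, 0.456]
ft_force: [0.1, 0.1, -0.1]
grip_width: 0.611
grasp_force: 0.0
time_s: 1.2
ee_pos: [0.4271, -0.2941, 0.3029]
tool_rot: [3.142, -0.0, 0.457]
ft_force: [0.6, 0.0, 0.3]
grip_width: 0.5
grasp_force: 0.0
time_s: 1.6
ee_pos: [0.4878, -0.1687, 0.303]
tool_rot: [-3.141, -0.001, 0.464]
ft_force: [-0.7, 0.3, -1.0]
grip_width: 0.501
grasp_force: 0.0
t 1.6 at [ 0.4878 -0.1687  0.303 ] w 0.501 f 0.0 q [-0.5535 -0.1506  1.751   0.0012  1.5413  0.5527]
 world e [ 0.0086  0.0213 -0.127 ] | tool d now [ 0.0171 -0.0151  0.1271] | rotvec [-0.3064  0.5547 -2.0753] | tool d after turn [ 0.0037 -0.0439  0.1214]
```

```bash
python3 jog.py '-0.0205 0.037 -0.1385 0 0 0 0.5;-0.0205 0.037 -0.1385 0 0 0 0.5;-0.0205 0.037 -0.1385 0 0 0 0.5;-0.0205 0.037 -0.1385 0 0 0 0.5;-0.0205 0.037 -0.1385 0 0 0 0.5'
python3 jog.py '-0.0205 0.037 -0.1385 0 0 0 0.5;-0.0205 0.037 -0.1385 0 0 0 0.5;-0.0205 0.037 -0.1385 0 0 0 0.5;-0.0205 0.037 -0.1385 0 0 0 0.5;-0.0205 0.037 -0.1385 0 0 0 0.5'
python3 jog.py '-0.0205 0.037 -0.1385 0 0 0 0.5;-0.0205 0.037 -0.1385 0 0 0 0.5;-0.0205 0.037 -0.1385 0 0 0 0.5;-0.0205 0.037 -0.1385 0 0 0 0.5;-0.0205 0.037 -0.1385 0 0 0 0.5'
python3 jog.py '0 0 0 0 0 0 0.5'
python3 - <<'E'
from h import *
go(TOP['r']+.06*u,RACK)
E
```

```text
time_s: 2.1
ee_pos: [0.486, -0.1734, 0.3029]
tool_rot: [2.983, -0.136, 1.169]
ft_force: [0.3, -0.2, -0.5]
grip_width: 0.501
grasp_force: 0.0
time_s: 2.6
ee_pos: [0.4859, -0.1736, 0.3029]
tool_rot: [2.774, -0.134, 1.892]
ft_force: [-0.3, -0.3, 0.1]
grip_width: 0.499
grasp_force: 0.0
time_s: 3.1
ee_pos: [0.4859, -0.1738, 0.3027]
tool_rot: [2.618, 0.003, 2.597]
ft_force: [-0.2, 0.2, -0.3]
grip_width: 0.499
grasp_force: 0.0
time_s: 3.2
ee_pos: [0.4861, -0.1742, 0.3021]
tool_rot: [2.619, -0.0, 2.59]
ft_force: [-0.6, 0.3, -0.1]
grip_width: 0.499
grasp_force: 0.0
t 3.2 at [ 0.4861 -0.1742  0.3021] w 0.499 f 0.0 q [-0.8635 -0.1537  1.8271  0.4962  1.6349 -1.8928]
 world e [ 0.0102  0.0268 -0.1261] | tool d now [ 0.0053 -0.0386  0.1234] | rotvec [-0.0007  0.0031 -0.0059] | tool d after turn [ 0.0051 -0.0386  0.1233]
```

```bash
python3 jog.py '-0.0007 0.0031 -0.0059 0.0017 -0.013 0.041 0.5;0 0 0 0.0017 -0.013 0.041 0.5;0 0 0 0.0017 -0.013 0.041 0.5;0 0 0 0 0 0 0.5;0 0 0 0 0 0 0.5'
python3 - <<'E'
from h import *
go(TOP['r']-.042*u,RACK)
d=cam("wrist"); f=d["frame"]; cv2.imwrite("pics/w1.png",f[:,:,::-1]); print(proj(d,TOP['r']),proj(d,TOP['m']))
E
```

```text
time_s: 3.7
ee_pos: [0.4966, -0.1468, 0.1777]
tool_rot: [2.618, 0.001, 2.598]
ft_force: [-0.5, -0.9, 0.5]
grip_width: 0.5
grasp_force: 0.0
t 3.7 at [ 0.4966 -0.1468  0.1777] w 0.5 f 0.0 q [-0.8103 -0.061   1.9732  0.5114  1.4032 -1.9692]
 world e [ 0.0262  0.0431 -0.0901] | tool d now [-0.     -0.0014  0.1032] | rotvec [-0.      0.0006  0.0009] | tool d after turn [-0.0001 -0.0014  0.1032]
[320.2539 206.2624] [377.8436 196.5922]
```

View pics/w1.png

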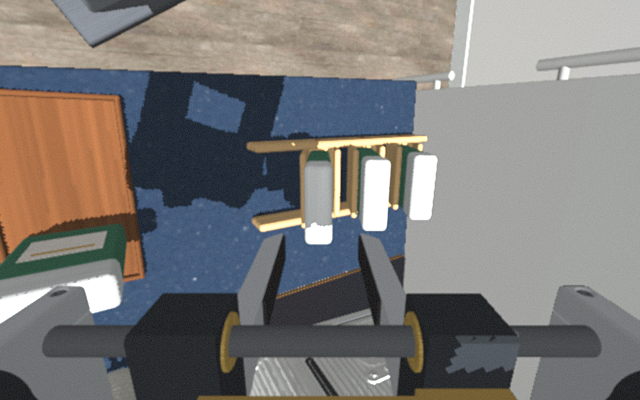

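The wrist view shows the right tin's lid centred at about (319,203), against a predicted (320,206), and the middle lid at (375,194) against (378,197). The alignment is good, so I'll descend and grip.

```bash
python3 jog.py '0 0 0 0 -0.001 0.023 0.5;0 0 0 0 0 0.02 0.5;0 0 0 0 0 0.02 0.5;0 0 0 0 0 0.02 0.5;0 0 0 0 0 0.02 0.5'
python3 jog.py '0 0 0 0 0 0 0.5;0 0 0 0 0 0 0.5'
python3 jog.py '0 0 0 0 0 0 0;0 0 0 0 0 0 0;0 0 0 0 0 0 0;0 0 0 0 0 0 0;0 0 0 0 0 0 0'
python3 - <<'E'
from h import *
go(TOP['r']-.042*u,RACK)
E
```

```text
time_s: 4.25
ee_pos: [0.5252, -0.1053, 0.0899]
tool_rot: [2.619, 0.008, 2.597]
ft_force: [0.0, -0.2, -0.0]
grip_width: 0.5
grasp_force: 0.0
time_s: 4.45
ee_pos: [0.5242, -0.1048, 0.0895]
tool_rot: [2.619, 0.005, 2.599]
ft_force: [0.8, 0.4, 1.0]
grip_width: 0.499
grasp_force: 0.0
time_s: 4.95
ee_pos: [0.5232, -0.1045, 0.0879]
tool_rot: [2.62, 0.003, 2.599]
ft_force: [-3.5, -5.8, 4.5]
grip_width: 0.271
grasp_force: 30.0
t 4.95 at [ 0.5232 -0.1045  0.0879] w 0.271 f 30.0 q [-0.7094  0.0714  2.0238  0.5571  1.1972 -1.9859]
 world e [-0.0004  0.0007 -0.0002] | tool d now [0.0007 0.0002 0.0004] | rotvec [-0.0015  0.0021  0.0031] | tool d after turn [0.0007 0.0002 0.0004]
```

```bash
python3 jog.py '0 0 0 0 0.0015 -0.006 0;0 0 0 0 0.001 -0.008 0;0 0 0 0 0 -0.006 0;0 0 0 0 0 0 0;0 0 0 0 0 0 0'
for i in 1 2 3 4 5; do python3 jog.py '0 0 0 0 0 0 0'|grep -E "ft_f"; done
python3 - <<'E'
from h import *
go(TOP['r']-.042*u,RACK)
E
```

```text
time_s: 5.45
ee_pos: [0.5187, -0.11, 0.1058]
tool_rot: [2.618, 0.002, 2.599]
ft_force: [-0.2, 0.2, -4.0]
grip_width: 0.271
grasp_force: 29.9
ft_force: [-0.6, 0.7, -4.0]
ft_force: [0.2, -0.2, -3.5]
ft_force: [0.3, -0.0, -4.0]
ft_force: [-0.4, -0.5, -4.1]
ft_force: [-0.1, -0.4, -3.9]
t 5.95 at [ 0.5188 -0.1099  0.1057] w 0.275 f 29.9 q [-0.7243  0.0406  2.0183  0.5476  1.2373 -1.9771]
 world e [ 0.004   0.0062 -0.0181] | tool d now [-0.0002 -0.0027  0.0193] | rotvec [-0.      0.0002  0.0025] | tool d after turn [-0.0002 -0.0027  0.0193]
```

Right tin weighs about 0.40 kg, so it is full. I'll put it back and go to the middle one.

```bash
python3 jog.py '0 0 0 0 -0.0005 0.006 0;0 0 0 0 -0.001 0.006 0;0 0 0 0 -0.001 0.0055 0;0 0 0 0 0 0 0;0 0 0 0 0 0 0'
python3 jog.py '0 0 0 0 0 0 0.5;0 0 0 0 0 0 0.5;0 0 0 0 0 0 0.5;0 0 0 0 0 0 0.5'
python3 jog.py '0 0 0 0 0 -0.03 0.5;0 0 0 0 0 -0.035 0.5;0 0 0 0 0.03 0 0.5;0 0 0 0 0.029 0 0.5;0 0 0 0 0 0 0.5'
python3 - <<'E'
from h import *
go(TOP['m']-.042*u,RACK)
E
```

```text
time_s: 6.45
ee_pos: [0.5221, -0.1042, 0.0891]
tool_rot: [2.618, 0.001, 2.599]
ft_force: [0.4, 0.5, -3.6]
grip_width: 0.273
grasp_force: 29.9
time_s: 6.85
ee_pos: [0.5226, -0.1046, 0.09]
tool_rot: [2.618, 0.003, 2.599]
ft_force: [0.8, -0.3, -0.3]
grip_width: 0.496
grasp_force: 0.0
time_s: 7.35
ee_pos: [0.5334, -0.0876, 0.1778]
tool_rot: [2.618, 0.006, 2.602]
ft_force: [-0.0, 0.0, 0.1]
grip_width: 0.502
grasp_force: 0.0
t 7.35 at [ 0.5334 -0.0876  0.1778] w 0.502 f 0.0 q [-0.6707 -0.0559  1.9682  0.5361  1.3348 -1.8595]
 world e [ 0.0249  0.0419 -0.0902] | tool d now [ 0.0007 -0.0029  0.1025] | rotvec [0.0002 0.0033 0.0072] | tool d after turn [ 0.0004 -0.0029  0.1025]
```

```bash
python3 jog.py '0 0.003 0.007 0 -0.003 0.02 0.5;0 0 0 0 0 0.025 0.5;0 0 0 0 0 0.025 0.5;0 0 0 0 0 0.02 0.5;0 0 0 0 0 0.0125 0.5'
python3 jog.py '0 0 0 0 0 0 0.5;0 0 0 0 0 0 0;0 0 0 0 0 0 0;0 0 0 0 0 0 0;0 0 0 0 0 0 0'
python3 - <<'E'
from h import *
go(TOP['m']-.042*u,RACK)
E
python3 jog.py '0 0 0 0 0.0015 -0.006 0;0 0 0 0 0.001 -0.008 0;0 0 0 0 0 -0.006 0;0 0 0 0 0 0 0;0 0 0 0 0 0 0'
for i in 1 2 3 4; do python3 jog.py '0 0 0 0 0 0 0'|grep -E "ft_f"; done
python3 - <<'E'
from h import *
go(TOP['m']-.042*u,RACK)
E
```

```text
time_s: 7.85
ee_pos: [0.5556, -0.046, 0.0827]
tool_rot: [2.618, -0.008, 2.595]
ft_force: [0.7, 0.5, -0.6]
grip_width: 0.501
grasp_force: 0.0
time_s: 8.35
ee_pos: [0.5576, -0.047, 0.0863]
tool_rot: [2.617, -0.003, 2.594]
ft_force: [-0.2, 0.6, 3.2]
grip_width: 0.275
grasp_force: 30.0
t 8.35 at [ 0.5576 -0.047   0.0863] w 0.275 f 30.0 q [-0.5756  0.0953  2.0025  0.5848  1.136  -1.8752]
 world e [0.0007 0.0013 0.0014] | tool d now [ 0.0001  0.0019 -0.0005] | rotvec [ 0.0011 -0.0008 -0.0038] | tool d after turn [ 0.0001  0.0019 -0.0005]
time_s: 8.85
ee_pos: [0.5525, -0.0536, 0.1034]
tool_rot: [2.619, -0.004, 2.594]
ft_force: [-0.7, 0.0, -2.9]
grip_width: 0.274
grasp_force: 30.0
ft_force: [-1.2, -0.1, -4.5]
ft_force: [-0.6, 0.1, -3.1]
ft_force: [-0.1, 0.7, -3.1]
ft_force: [0.4, -0.6, -3.4]
t 9.25 at [ 0.5527 -0.0533  0.1033] w 0.274 f 30.0 q [-0.5909  0.0633  1.9997  0.5719  1.1742 -1.8652]
 world e [ 0.0056  0.0075 -0.0157] | tool d now [-0.0009  0.0003  0.0183] | rotvec [-0.0001 -0.003  -0.0045] | tool d after turn [-0.0009  0.0003  0.0183]
```

Middle tin weighs about 0.35 kg, so it is full too. That leaves the left one as the empty, which I'll check by weight.

```bash
python3 jog.py '0 0 0 0 -0.0005 0.006 0;0 0 0 0 -0.001 0.006 0;0 0 0 0 -0.0005 0.0055 0;0 0 0 0 0 0 0;0 0 0 0 0 0 0'
python3 jog.py '0 0 0 0 0 0 0.5;0 0 0 0 0 0 0.5;0 0 0 0 0 0 0.5;0 0 0 0 0 0 0.5'
python3 jog.py '0 0 0 0 0 -0.03 0.5;0 0 0 0 0 -0.035 0.5;0 0 0 0 0.03 0 0.5;0 0 0 0 0.029 0 0.5;0 0 0 0 0 0 0.5'
python3 - <<'E'
from h import *
go(TOP['l']-.042*u,RACK)
E
```

```text
time_s: 9.75
ee_pos: [0.5562, -0.0467, 0.0871]
tool_rot: [2.617, -0.006, 2.595]
ft_force: [2.2, 3.1, -2.5]
grip_width: 0.274
grasp_force: 30.0
time_s: 10.15
ee_pos: [0.5566, -0.0477, 0.0878]
tool_rot: [2.618, -0.004, 2.594]
ft_force: [0.5, 0.0, 0.3]
grip_width: 0.499
grasp_force: 0.0
time_s: 10.65
ee_pos: [0.5681, -0.0309, 0.1758]
tool_rot: [2.617, 0.0, 2.597]
ft_force: [-0.2, -0.4, -0.5]
grip_width: 0.501
grasp_force: 0.0
t 10.65 at [ 0.5681 -0.0309  0.1758] w 0.501 f 0.0 q [-0.5369 -0.0236  1.9409  0.5518  1.2681 -1.7433]
 world e [ 0.0252  0.0432 -0.0882] | tool d now [ 0.0008 -0.0009  0.1014] | rotvec [0.0005 0.0005 0.0001] | tool d after turn [ 0.0008 -0.0008  0.1014]
```

```bash
python3 jog.py '0 0 0 0.001 -0.001 0.02 0.5;0 0 0 0 0 0.025 0.5;0 0 0 0 0 0.025 0.5;0 0 0 0 0 0.02 0.5;0 0 0 0 0 0.0115 0.5'
python3 jog.py '0 0 0 0 0 0 0.5;0 0 0 0 0 0 0;0 0 0 0 0 0 0;0 0 0 0 0 0 0;0 0 0 0 0 0 0'
python3 - <<'E'
from h import *
go(TOP['l']-.042*u,RACK)
E
python3 jog.py '0 0 0 0 0.0015 -0.006 0;0 0 0 0 0.001 -0.008 0;0 0 0 0 0 -0.006 0;0 0 0 0 0 0 0;0 0 0 0 0 0 0'
for i in 1 2 3 4; do python3 jog.py '0 0 0 0 0 0 0'|grep -E "ft_f"; done
python3 - <<'E'
from h import *
go(TOP['l']-.042*u,RACK)
E
```

```text
time_s: 11.15
ee_pos: [0.5897, 0.0122, 0.0822]
tool_rot: [2.619, -0.008, 2.595]
ft_force: [-0.2, -0.6, -0.4]
grip_width: 0.5
grasp_force: 0.0
time_s: 11.65
ee_pos: [0.592, 0.0114, 0.0861]
tool_rot: [2.617, -0.003, 2.594]
ft_force: [0.2, 1.3, 3.8]
grip_width: 0.273
grasp_force: 29.9
t 11.65 at [0.592  0.0114 0.0861] w 0.273 f 29.9 q [-0.4418  0.1324  1.9619  0.6029  1.074  -1.7658]
 world e [0.0013 0.0009 0.0015] | tool d now [-0.0006  0.002  -0.0006] | rotvec [ 0.0012 -0.0007 -0.0039] | tool d after turn [-0.0006  0.002  -0.0006]
time_s: 12.15
ee_pos: [0.587, 0.0047, 0.1033]
tool_rot: [2.618, -0.004, 2.594]
ft_force: [-0.4, -0.1, -1.8]
grip_width: 0.272
grasp_force: 29.9
ft_force: [-0.1, -0.1, -0.4]
ft_force: [-0.1, -0.2, -2.5]
ft_force: [0.1, -0.1, -1.9]
ft_force: [0.2, -0.5, -1.7]
t 12.55 at [0.587  0.005  0.1031] w 0.277 f 29.9 q [-0.4566  0.0992  1.9617  0.5895  1.1111 -1.7551]
 world e [ 0.0063  0.0072 -0.0155] | tool d now [-0.0017  0.0005  0.0181] | rotvec [-0.0001 -0.003  -0.0045] | tool d after turn [-0.0016  0.0004  0.0181]
```

The left tin is the empty one, at about 1.6 N. I'll pull it out along its axis, then straight up.

```bash
python3 jog.py '0 0 0 0 0 -0.015 0;0 0 0 0 0 -0.025 0;0 0 0 0 0 -0.03 0;0 0 0 0 0 -0.025 0;0 0 0 0 0 -0.01 0'
python3 jog.py '0 0 0 0 0.015 -0.026 0;0 0 0 0 0.02 -0.035 0;0 0 0 0 0.02 -0.035 0;0 0 0 0 0.01 -0.0173 0;0 0 0 0 0 0 0'
python3 - <<'E'
from h import *
go([.42,-.2,.3],TRAY(1.012)); go([.366,-.265,.3],TRAY(1.012))
E
```

```text
time_s: 13.05
ee_pos: [0.561, -0.042, 0.1977]
tool_rot: [2.618, 0.001, 2.593]
ft_force: [0.8, 0.1, -1.1]
grip_width: 0.276
grasp_force: 29.9
time_s: 13.55
ee_pos: [0.5616, -0.0414, 0.3286]
tool_rot: [2.618, 0.002, 2.595]
ft_force: [0.6, 0.4, -1.4]
grip_width: 0.274
grasp_force: 29.9
t 13.55 at [ 0.5616 -0.0414  0.3286] w 0.274 f 29.9 q [-0.5613 -0.1559  1.7822  0.5241  1.528  -1.6121]
 world e [-0.1416 -0.1586 -0.0286] | tool d now [ 0.0385 -0.1953 -0.0799] | rotvec [ 0.4104 -0.4118  1.5436] | tool d after turn [-0.2096 -0.036   0.0286]
t 13.55 at [ 0.5616 -0.0414  0.3286] w 0.274 f 29.9 q [-0.5613 -0.1559  1.7822  0.5241  1.528  -1.6121]
 world e [-0.1956 -0.2236 -0.0286] | tool d now [ 0.0508 -0.2677 -0.1217] | rotvec [ 0.4104 -0.4118  1.5436] | tool d after turn [-0.2933 -0.0473  0.0286]
```

```bash
python3 jog.py '0 0 0 0.0077 -0.039 -0.016 0;0 0 0 0.0077 -0.039 -0.016 0;0 0 0 0.0077 -0.039 -0.016 0;0 0 0 0.0077 -0.039 -0.016 0;0 0 0 0.0077 -0.039 -0.016 0'
python3 jog.py '0.0342 -0.0343 0.1286 0 0 0 0;0.0342 -0.0343 0.1286 0 0 0 0;0.0342 -0.0343 0.1286 0 0 0 0;0.0342 -0.0343 0.1286 0 0 0 0;0.0342 -0.0343 0.1286 0 0 0 0'
python3 jog.py '0.0342 -0.0343 0.1286 0 0 0 0;0.0342 -0.0343 0.1286 0 0 0 0;0.0342 -0.0343 0.1286 0 0 0 0;0.0342 -0.0343 0.1286 0 0 0 0;0.0342 -0.0343 0.1286 0 0 0 0'
python3 jog.py '0.0342 -0.0343 0.1286 0 0 0 0;0.0342 -0.0343 0.1286 0 0 0 0;0 0 0 0 0 0 0;0 0 0 0 0 0 0'
python3 - <<'E'
from h import *
go([.366,-.265,.11],TRAY(1.012))
E
```

```text
time_s: 14.05
ee_pos: [0.417, -0.1992, 0.2945]
tool_rot: [2.617, -0.007, 2.595]
ft_force: [0.8, -0.2, -1.5]
grip_width: 0.276
grasp_force: 29.9
time_s: 14.55
ee_pos: [0.418, -0.1984, 0.2945]
tool_rot: [2.838, -0.114, 1.931]
ft_force: [0.0, -0.3, -1.4]
grip_width: 0.276
grasp_force: 30.0
time_s: 15.05
ee_pos: [0.418, -0.1981, 0.2945]
tool_rot: [3.076, -0.061, 1.266]
ft_force: [0.2, -0.0, -1.5]
grip_width: 0.273
grasp_force: 30.0
time_s: 15.45
ee_pos: [0.4184, -0.1984, 0.2951]
tool_rot: [-3.132, -0.001, 1.016]
ft_force: [0.4, -1.2, -2.7]
grip_width: 0.274
grasp_force: 30.0
t 15.45 at [ 0.4184 -0.1984  0.2951] w 0.274 f 30.0 q [-0.6884 -0.2778  1.8721 -0.0001  1.5565 -0.1333]
 world e [-0.0524 -0.0666 -0.1851] | tool d now [-0.0844 -0.0077  0.1851] | rotvec [-0.0092 -0.0011  0.0037] | tool d after turn [-0.0842 -0.0091  0.1851]
```

```bash
python3 jog.py '-0.0092 -0.001 0.0037 -0.0211 -0.0022 0.02 0;0 0 0 -0.0211 -0.0022 0.04 0;0 0 0 -0.0211 -0.0022 0.045 0;0 0 0 -0.0211 -0.0022 0.045 0;0 0 0 0 0 0.033 0'
python3 jog.py '0 0 0 0 0 0 0;0 0 0 0 0 0 0'
python3 - <<'E'
from h import *
go([.366,-.265,.0845],TRAY(1.012))
for n in("scene","top"):
    d=cam(n); f=d["frame"][:,:,::-1]
    c=proj(d,[.4,-.29,.08]).astype(int); x,y=c-[80,60]; print(n,x,y)
    cv2.imwrite(f"pics/p_{n}.png",cv2.resize(f[y:y+120,x:x+160],(640,480),interpolation=cv2.INTER_CUBIC))
E
python3 -c "
import cv2,numpy as np
a=[cv2.imread(f'pics/p_{n}.png') for n in('scene','top')]
cv2.imwrite('pics/p.png',cv2.resize(np.hstack(a),(800,300)))"
```

```text
time_s: 15.95
ee_pos: [0.3639, -0.2662, 0.1106]
tool_rot: [-3.141, 0.0, 1.007]
ft_force: [-0.0, -0.0, -1.6]
grip_width: 0.271
grasp_force: 30.0
time_s: 16.15
ee_pos: [0.3663, -0.2661, 0.1142]
tool_rot: [3.139, 0.001, 1.009]
ft_force: [1.2, -0.7, -0.9]
grip_width: 0.273
grasp_force: 30.0
t 16.15 at [ 0.3663 -0.2661  0.1142] w 0.273 f 30.0 q [-0.8796 -0.159   2.1074  0.0001  1.1909 -0.3181]
 world e [-0.0003  0.0011 -0.0297] | tool d now [ 0.0008 -0.001   0.0297] | rotvec [ 0.0022  0.0006 -0.0028] | tool d after turn [ 0.0008 -0.0009  0.0297]
scene 233 163
top 263 183
```

View pics/p.png

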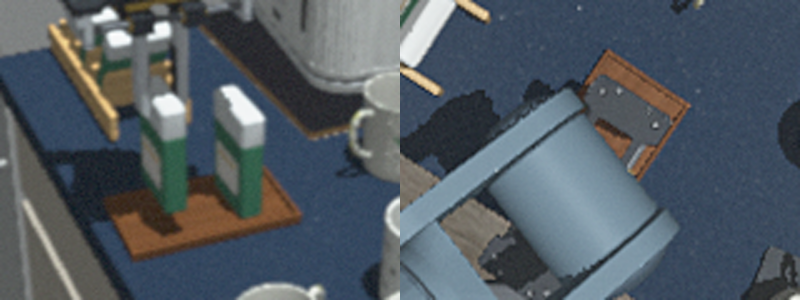

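The empty tin hangs upright above the near half of the tray, its base at about (165,208) in the left panel. It clears the refill and its faces are parallel to it. I'll lower it.

```bash
python3 jog.py '0.002 0 -0.003 0.001 -0.001 0.008 0;0 0 0 0 0 0.01 0;0 0 0 0 0 0.007 0;0 0 0 0 0 0.002 0;0 0 0 0 0 0 0'
python3 jog.py '0 0 0 0 0 0.002 0;0 0 0 0 0 0 0'
python3 jog.py '0 0 0 0 0 0.0015 0;0 0 0 0 0 0 0'
```

```text
time_s: 16.75
ee_pos: [0.366, -0.2643, 0.0862]
tool_rot: [-3.141, 0.001, 1.012]
ft_force: [-0.0, 0.3, -1.2]
grip_width: 0.271
grasp_force: 30.0
time_s: 16.95
ee_pos: [0.3663, -0.2648, 0.0849]
tool_rot: [3.141, 0.001, 1.012]
ft_force: [0.5, 0.7, -2.3]
grip_width: 0.274
grasp_force: 30.0
time_s: 17.15
ee_pos: [0.3665, -0.265, 0.0837]
tool_rot: [3.14, 0.001, 1.012]
ft_force: [-0.1, -1.0, -1.1]
grip_width: 0.276
grasp_force: 30.0
```

```bash
python3 jog.py '0 0 0 0 0 0.001 0;0 0 0 0 0 0 0'
python3 jog.py '0 0 0 0 0 0.001 0;0 0 0 0 0 0 0'|grep -E "ee|ft"
```

```text
time_s: 17.35
ee_pos: [0.3667, -0.2653, 0.0836]
tool_rot: [3.14, 0.002, 1.012]
ft_force: [-1.2, 1.0, 6.6]
grip_width: 0.275
grasp_force: 30.0
ee_pos: [0.367, -0.2656, 0.0835]
ft_force: [-1.2, 1.8, 10.2]
```

```bash
python3 jog.py '0 0 0 0 0 0 0.5;0 0 0 0 0 0 0.5;0 0 0 0 0 0 0.5;0 0 0 0 0 0 0.5'
python3 jog.py '0 0 0 0 0 -0.01 0.5;0 0 0 0 0 -0.03 0.5;0 0 0 0 0 -0.04 0.5;0 0 0 0 0 -0.02 0.5;0 0 0 0 0 0 0.5'
python3 - <<'E'
from h import *
go([.439,-.3088,.183],TRAY())
E
```

```text
time_s: 17.95
ee_pos: [0.3661, -0.2646, 0.0811]
tool_rot: [-3.142, 0.001, 1.012]
ft_force: [-0.1, -1.0, 0.5]
grip_width: 0.495
grasp_force: 0.0
time_s: 18.45
ee_pos: [0.3679, -0.2665, 0.1855]
tool_rot: [3.134, 0.004, 1.012]
ft_force: [-0.3, -0.2, -0.6]
grip_width: 0.495
grasp_force: 0.0
t 18.45 at [ 0.3679 -0.2665  0.1855] w 0.495 f 0.0 q [-0.8768 -0.2445  2.0428 -0.0009  1.3347 -0.3175]
 world e [ 0.0711 -0.0423 -0.0025] | tool d now [0.0019 0.0827 0.0031] | rotvec [ 0.0078  0.0036 -0.0145] | tool d after turn [0.0007 0.0827 0.0025]
```

```bash
python3 jog.py '0.008 0.0036 -0.0145 0.001 0.04 0 0.5;0 0 0 0 0.0425 0 0.5;0 0 0 0 0 0 0.5;0 0 0 0 0 0 0.5'
python3 - <<'E'
from h import *
go([.439,-.3088,.083],TRAY())
d=cam("wrist"); f=d["frame"]; cv2.imwrite("pics/w2.png",f[:,:,::-1]); print(proj(d,[.439,-.3088,.127]),proj(d,[.366,-.265,.127]))
E
```

```text
time_s: 18.85
ee_pos: [0.4365, -0.3063, 0.1789]
tool_rot: [-3.13, -0.004, 1.027]
ft_force: [0.2, 0.1, -0.9]
grip_width: 0.501
grasp_force: 0.0
t 18.85 at [ 0.4365 -0.3063  0.1789] w 0.501 f 0.0 q [-0.8248 -0.017   1.8508  0.0003  1.3199 -0.2806]
 world e [ 0.0025 -0.0025 -0.0959] | tool d now [-0.0012  0.0045  0.0959] | rotvec [-0.0116 -0.0036  0.0003] | tool d after turn [-0.0009  0.0034  0.0959]
[325.1058 210.2335] [229.341  210.2826]
```

View pics/w2.png

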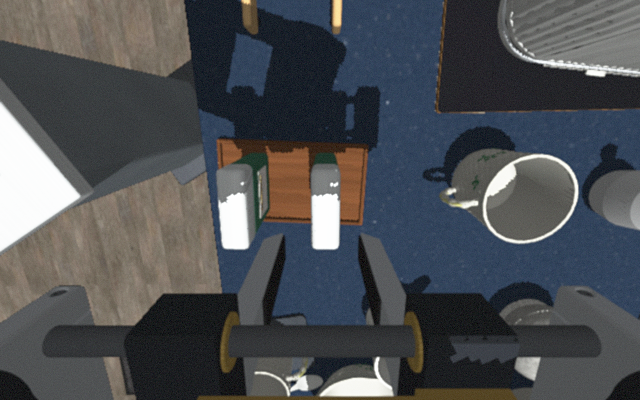

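Refill lid spans columns 312–340, centred on 326 against a predicted 325, so it is well aligned. The empty tin's lid is at about 235 against a predicted 229. I'll check numerically in the scene view that it stands upright.

Run:
```python
from h import *
d=cam("scene"); f=d["frame"].astype(int); cv2.imwrite("pics/s3.png",d["frame"][:,:,::-1])
g=((f[...,1]>f[...,0]+15)&(f[...,1]>f[...,2]+5)).astype(np.uint8); g[:195]=0; g[265:]=0; g[:,:265]=0; g[:,350:]=0
n,l,st,ce=cv2.connectedComponentsWithStats(g)
for i in range(1,n):
    if st[i,4]<60: continue
    print(st[i],ce[i])
    ys=range(st[i,1]+8,st[i,1]+st[i,3]-3); R=[max(np.where(l[y]==i)[0],default=0) for y in ys]
    print(" right edge slope dx/dy",np.polyfit(list(ys),R,1), R)
for b in([.439,-.3088],[.366,-.265]):
    p,q=proj(d,[*b,.007]),proj(d,[*b,.127]); print(p,q,"slope",(p-q)[0]/(p-q)[1])
w=(f.min(2)>185).astype(np.uint8); w[:170]=0; w[240:]=0; w[:,:275]=0; w[:,350:]=0
n,l,st,ce=cv2.connectedComponentsWithStats(w)
print([(st[i].tolist(),ce[i]) for i in range(1,n) if st[i,4]>20])
```

```text
[319 211  20  39 341] [330.1232 232.607 ]
 right edge slope dx/dy [  0.0947 313.8415] [np.int64(326), np.int64(327), np.int64(337), np.int64(337), np.int64(337), np.int64(337), np.int64(337), np.int64(337), np.int64(337), np.int64(338), np.int64(337), np.int64(337), np.int64(337), np.int64(337), np.int64(337), np.int64(337), np.int64(336), np.int64(336), np.int64(336), np.int64(336), np.int64(336), np.int64(336), np.int64(336), np.int64(336), np.int64(336), np.int64(336), np.int64(336), np.int64(336)]
[289 218  19  40 352] [299.9602 239.8551]
 right edge slope dx/dy [  0.1153 277.8867] [np.int64(295), np.int64(295), np.int64(306), np.int64(307), np.int64(307), np.int64(307), np.int64(307), np.int64(307), np.int64(307), np.int64(307), np.int64(307), np.int64(307), np.int64(306), np.int64(306), np.int64(306), np.int64(306), np.int64(306), np.int64(306), np.int64(306), np.int64(306), np.int64(306), np.int64(306), np.int64(306), np.int64(306), np.int64(306), np.int64(306), np.int64(306), np.int64(306), np.int64(306)]
[328.0385 242.38  ] [328.5372 203.2839] slope -0.012757138409380997
[298.1308 249.9354] [297.0014 210.1669] slope 0.028400010780035713
[([276, 171, 25, 11, 183], array([287.8798, 175.694 ])), ([322, 201, 17, 12, 119], array([330.0084, 206.4034])), ([292, 207, 15, 13, 120], array([299.1417, 213.4   ]))]
```

Both tins' edge slopes match a vertical tin to within about 1°, so the empty one stands. Now I'll grasp the refill.

```bash
python3 jog.py '-0.0116 -0.0036 0 -0.001 0.0035 0.02 0.5;0 0 0 0 0 0.025 0.5;0 0 0 0 0 0.025 0.5;0 0 0 0 0 0.015 0.5;0 0 0 0 0 0.0095 0.5'
python3 jog.py '0 0 0 0 0 0 0.5;0 0 0 0 0 0 0.5'
python3 - <<'E'
from h import *
go([.439,-.3088,.0844],TRAY())
E
```

```text
time_s: 19.45
ee_pos: [0.4388, -0.3091, 0.0856]
tool_rot: [3.139, 0.001, 1.026]
ft_force: [-0.1, 0.2, 0.1]
grip_width: 0.504
grasp_force: 0.0
time_s: 19.65
ee_pos: [0.44, -0.3102, 0.0875]
tool_rot: [3.136, 0.001, 1.026]
ft_force: [-0.2, 0.2, -0.1]
grip_width: 0.497
grasp_force: 0.0
t 19.65 at [ 0.44   -0.3102  0.0875] w 0.497 f 0.0 q [-0.8249  0.0905  1.919   0.0001  1.1264 -0.2803]
 world e [-0.001   0.0014 -0.0031] | tool d now [ 0.0007 -0.0016  0.0031] | rotvec [ 0.0055  0.0015 -0.0001] | tool d after turn [ 0.0007 -0.0016  0.0031]
```

```bash
python3 jog.py '0.005 0.0015 0 0 -0.0016 0.003 0.5;0 0 0 0 0 0 0.5;0 0 0 0 0 0 0.5'
python3 jog.py '0 0 0 0 0 0 0;0 0 0 0 0 0 0;0 0 0 0 0 0 0;0 0 0 0 0 0 0;0 0 0 0 0 0 0'
python3 jog.py '0 0 0 0 0 -0.01 0;0 0 0 0 0 -0.03 0;0 0 0 0 0 -0.045 0;0 0 0 0 0 -0.045 0;0 0 0 0 0 -0.045 0'
python3 jog.py '0 0 0 0 0 -0.045 0;0 0 0 0 0 0 0;0 0 0 0 0 0 0'
python3 - <<'E'
from h import *
P=np.array([.592,.0114,.0861])+.105*u+[0,0,.12]; print(P)
go([.42,-.2,.3],RACK);go(P,RACK)
E
```

```text
time_s: 19.95
ee_pos: [0.4385, -0.3092, 0.084]
tool_rot: [-3.141, -0.0, 1.026]
ft_force: [0.1, -0.0, -0.1]
grip_width: 0.5
grasp_force: 0.0
time_s: 20.45
ee_pos: [0.4383, -0.309, 0.0836]
tool_rot: [-3.141, -0.0, 1.026]
ft_force: [-0.5, 0.5, 1.2]
grip_width: 0.277
grasp_force: 30.0
time_s: 20.95
ee_pos: [0.4378, -0.3085, 0.26]
tool_rot: [-3.139, -0.001, 1.026]
ft_force: [0.0, -1.0, -3.9]
grip_width: 0.272
grasp_force: 30.0
time_s: 21.25
ee_pos: [0.4384, -0.3091, 0.3038]
tool_rot: [-3.142, -0.0, 1.026]
ft_force: [-0.9, 0.3, -4.7]
grip_width: 0.276
grasp_force: 30.0
[ 0.5648 -0.0335  0.297 ]
t 21.25 at [ 0.4384 -0.3091  0.3038] w 0.276 f 30.0 q [-0.8257 -0.0998  1.7034  0.0001  1.5381 -0.2811]
 world e [-0.0184  0.1091 -0.0038] | tool d now [ 0.0838 -0.0723  0.0039] | rotvec [-0.4103  0.4102 -1.5317] | tool d after turn [0.0723 0.0707 0.0452]
t 21.25 at [ 0.4384 -0.3091  0.3038] w 0.276 f 30.0 q [-0.8257 -0.0998  1.7034  0.0001  1.5381 -0.2811]
 world e [ 0.1264  0.2756 -0.0068] | tool d now [ 0.3012 -0.0347  0.0069] | rotvec [-0.4103  0.4102 -1.5317] | tool d after turn [0.0347 0.2575 0.1565]
```

```bash
python3 jog.py '0 0 0 0.028 -0.024 -0.003 0;0 0 0 0.028 -0.024 -0.003 0;0 0 0 0.028 -0.024 -0.003 0;-0.0342 0.0342 -0.1277 0 0 0 0;-0.0342 0.0342 -0.1277 0 0 0 0'
python3 jog.py '-0.0342 0.0342 -0.1277 0 0 0 0;-0.0342 0.0342 -0.1277 0 0 0 0;-0.0342 0.0342 -0.1277 0 0 0 0;-0.0342 0.0342 -0.1277 0 0 0 0;-0.0342 0.0342 -0.1277 0 0 0 0'
python3 jog.py '-0.0342 0.0342 -0.1277 0 0 0 0;-0.0342 0.0342 -0.1277 0 0 0 0;-0.0342 0.0342 -0.1277 0 0 0 0;-0.0342 0.0342 -0.1277 0 0 0 0;-0.0342 0.0342 -0.1277 0 0 0 0'
python3 jog.py '0 0 0 0 0 0 0;0 0 0 0 0 0 0'
python3 - <<'E'
from h import *
P=np.array([.592,.0114,.0861])+.105*u+[0,0,.12]; print(P)
go(P,RACK)
E
```

```text
time_s: 21.75
ee_pos: [0.4196, -0.1978, 0.3094]
tool_rot: [3.069, -0.062, 1.292]
ft_force: [-0.5, -0.6, -3.4]
grip_width: 0.274
grasp_force: 30.0
time_s: 22.25
ee_pos: [0.4191, -0.199, 0.3093]
tool_rot: [2.832, -0.111, 1.95]
ft_force: [-0.6, 0.2, -3.4]
grip_width: 0.275
grasp_force: 30.0
time_s: 22.75
ee_pos: [0.4192, -0.1992, 0.3094]
tool_rot: [2.615, -0.005, 2.602]
ft_force: [-0.1, -0.7, -4.0]
grip_width: 0.277
grasp_force: 30.0
time_s: 22.95
ee_pos: [0.4198, -0.1995, 0.3106]
tool_rot: [2.617, -0.005, 2.595]
ft_force: [-0.6, 0.6, -3.4]
grip_width: 0.274
grasp_force: 30.0
[ 0.5648 -0.0335  0.297 ]
t 22.95 at [ 0.4198 -0.1995  0.3106] w 0.274 f 30.0 q [-1.0059 -0.242   1.8878  0.4698  1.7321 -2.0077]
 world e [ 0.145   0.166  -0.0135] | tool d now [-0.0376  0.1813  0.1203] | rotvec [ 0.0009 -0.0036 -0.0046] | tool d after turn [-0.038   0.1813  0.1203]
```

```bash
python3 jog.py '0.001 -0.0036 -0.0046 -0.0076 0.0363 0.024 0;0 0 0 -0.0076 0.0363 0.024 0;0 0 0 -0.0076 0.0363 0.024 0;0 0 0 -0.0076 0.0363 0.024 0;0 0 0 -0.0076 0.0363 0.024 0'
python3 jog.py '0 0 0 0 0 0 0;0 0 0 0 0 0 0'
python3 - <<'E'
from h import *
S=TOP['l']-.0434*u+.0005*rx+.0015*ty
go(S+.1*u,RACK)
E
```

```text
time_s: 23.45
ee_pos: [0.5653, -0.0315, 0.2989]
tool_rot: [2.62, 0.003, 2.598]
ft_force: [0.8, -1.2, -3.7]
grip_width: 0.27
grasp_force: 30.0
time_s: 23.65
ee_pos: [0.5644, -0.0321, 0.2986]
tool_rot: [2.62, 0.003, 2.601]
ft_force: [-0.4, -0.9, -4.0]
grip_width: 0.275
grasp_force: 30.0
t 23.65 at [ 0.5644 -0.0321  0.2986] w 0.275 f 30.0 q [-0.5416 -0.1395  1.8204  0.5246  1.4737 -1.6284]
 world e [ 0.0044  0.0031 -0.1249] | tool d now [-0.0019 -0.058   0.1107] | rotvec [-0.0017  0.0001  0.0051] | tool d after turn [-0.0022 -0.0582  0.1106]
```

```bash
python3 jog.py '-0.0017 0 0.005 -0.0005 -0.01 0.02 0;0 0 0 -0.0005 -0.016 0.03 0;0 0 0 -0.0005 -0.016 0.03 0;0 0 0 -0.0005 -0.016 0.0306 0;0 0 0 0 0 0 0'
python3 jog.py '0 0 0 0 0 0 0;0 0 0 0 0 0 0'
python3 - <<'E'
from h import *
S=TOP['l']-.0434*u+.0005*rx+.0015*ty
go(S+.08*u,RACK)
E
```

```text
time_s: 24.15
ee_pos: [0.5657, -0.0296, 0.1693]
tool_rot: [2.618, -0.009, 2.594]
ft_force: [0.0, -0.0, -4.4]
grip_width: 0.274
grasp_force: 30.0
time_s: 24.35
ee_pos: [0.5709, -0.0316, 0.1774]
tool_rot: [2.617, 0.006, 2.594]
ft_force: [0.4, -0.3, -3.7]
grip_width: 0.274
grasp_force: 30.0
t 24.35 at [ 0.5709 -0.0316  0.1774] w 0.274 f 30.0 q [-0.5357 -0.0227  1.9373  0.5536  1.2638 -1.742 ]
 world e [ 0.0031  0.0111 -0.0209] | tool d now [ 0.0032 -0.0009  0.0236] | rotvec [0.0015 0.0067 0.0007] | tool d after turn [ 0.0031 -0.0008  0.0237]
```

```bash
python3 jog.py '0.001 0.006 0 0.003 -0.001 0.008 0;0 0 0 0 0 0.008 0;0 0 0 0 0 0.008 0;0 0 0 0 0 0 0;0 0 0 0 0 0 0'
python3 jog.py '0 0 0 0 0 0 0;0 0 0 0 0 0 0;0 0 0 0 0 0 0'
python3 - <<'E'
from h import *
S=TOP['l']-.0434*u+.0005*rx+.0015*ty
go(S+.04*u,RACK)
E
```

```text
time_s: 24.85
ee_pos: [0.5728, -0.0189, 0.1531]
tool_rot: [2.618, -0.004, 2.599]
ft_force: [-0.3, -0.4, -2.0]
grip_width: 0.274
grasp_force: 30.0
time_s: 25.15
ee_pos: [0.573, -0.0194, 0.1537]
tool_rot: [2.618, -0.003, 2.599]
ft_force: [-0.3, 0.8, -4.4]
grip_width: 0.277
grasp_force: 30.0
t 25.15 at [ 0.573  -0.0194  0.1537] w 0.277 f 30.0 q [-0.5122  0.0098  1.9512  0.5609  1.2221 -1.7465]
 world e [ 0.0114  0.016  -0.0319] | tool d now [-0.0016  0.001   0.0374] | rotvec [ 0.0001 -0.003  -0.    ] | tool d after turn [-0.0014  0.001   0.0374]
```

Now the slow insertion, watching the force.

```bash
python3 jog.py '0 -0.003 0 -0.0014 0.001 0.006 0;0 0 0 0 0 0.008 0;0 0 0 0 0 0.008 0;0 0 0 0 0 0.008 0;0 0 0 0 0 0.006 0'
python3 jog.py '0 0 0 0 0 0 0;0 0 0 0 0 0 0'
python3 - <<'E'
from h import *
S=TOP['l']-.0434*u+.0005*rx+.0015*ty
go(S,RACK)
E
```

```text
time_s: 25.65
ee_pos: [0.5835, -0.0032, 0.1216]
tool_rot: [2.618, -0.002, 2.598]
ft_force: [0.2, -0.6, -3.1]
grip_width: 0.272
grasp_force: 30.0
time_s: 25.85
ee_pos: [0.5838, -0.0037, 0.1226]
tool_rot: [2.618, -0.001, 2.597]
ft_force: [-0.3, -0.3, -3.3]
grip_width: 0.27
grasp_force: 30.0
t 25.85 at [ 0.5838 -0.0037  0.1226] w 0.27 f 30.0 q [-0.4747  0.0661  1.9563  0.5784  1.1499 -1.7512]
 world e [ 0.0109  0.0174 -0.0355] | tool d now [-0.0004  0.0001  0.041 ] | rotvec [ 0.0001 -0.0007 -0.0001] | tool d after turn [-0.0003  0.0001  0.041 ]
```

```bash
python3 jog.py '0 0 0 0 0 0.005 0;0 0 0 0 0 0.006 0;0 0 0 0 0 0.006 0;0 0 0 0 0 0.005 0;0 0 0 0 0 0 0'
python3 jog.py '0 0 0 0 0 0.005 0;0 0 0 0 0 0.005 0;0 0 0 0 0 0.003 0;0 0 0 0 0 0 0;0 0 0 0 0 0 0'
python3 - <<'E'
from h import *
S=TOP['l']-.0434*u+.0005*rx+.0015*ty
go(S,RACK)
E
```

```text
time_s: 26.35
ee_pos: [0.589, 0.0061, 0.1027]
tool_rot: [2.618, -0.002, 2.598]
ft_force: [-0.5, 0.2, -3.4]
grip_width: 0.273
grasp_force: 30.0
time_s: 26.85
ee_pos: [0.5929, 0.0112, 0.0924]
tool_rot: [2.618, -0.001, 2.597]
ft_force: [0.3, 0.2, -3.9]
grip_width: 0.272
grasp_force: 30.0
t 26.85 at [0.5929 0.0112 0.0924] w 0.272 f 30.0 q [-0.4409  0.124   1.9572  0.5979  1.084  -1.7598]
 world e [ 0.0019  0.0025 -0.0053] | tool d now [-0.0003  0.0001  0.0061] | rotvec [ 0.0001 -0.0005 -0.0001] | tool d after turn [-0.0003  0.0001  0.0061]
```

```bash
python3 jog.py '0 0 0 0 -0.0005 0.002 0;0 0 0 0 -0.0005 0.002 0;0 0 0 0 0 0 0;0 0 0 0 0 0 0'
python3 jog.py '0 0 0 0 -0.0005 0.001 0;0 0 0 0 0 0 0;0 0 0 0 0 0 0'|grep -E "ee|ft"
python3 jog.py '0 0 0 0 -0.0005 0.001 0;0 0 0 0 0 0 0;0 0 0 0 0 0 0'|grep -E "ee|ft"
```

```text
time_s: 27.25
ee_pos: [0.5934, 0.0121, 0.0884]
tool_rot: [2.618, -0.001, 2.597]
ft_force: [0.3, 0.4, -3.3]
grip_width: 0.274
grasp_force: 30.0
ee_pos: [0.5935, 0.0122, 0.0874]
ft_force: [-0.2, 0.1, -4.3]
ee_pos: [0.5938, 0.012, 0.0872]
ft_force: [-5.1, -2.2, 5.5]
```

Floor contact is at TCP z 0.087, which puts the underside at 0.021. I'll release and retreat.

```bash
python3 jog.py '0 0 0 0 0 0 0.5;0 0 0 0 0 0 0.5;0 0 0 0 0 0 0.5;0 0 0 0 0 0 0.5'
python3 jog.py '0 0 0 0 0 -0.01 0.5;0 0 0 0 0 -0.03 0.5;0 0 0 0 0 -0.04 0.5;0 0 0 0 0 -0.04 0.5;0 0 0 0 0 0 0.5'
python3 jog.py '0 0 0 0 -0.02 -0.04 0.5;0 0 0 0 -0.02 -0.04 0.5;0 0 0 0 -0.02 -0.04 0.5;0 0 0 0 0 0 0.5;0 0 0 0 0 0 0.5'
python3 - <<'E'
from h import *
go(TOP['l'],RACK)
for n in("scene","top"):
    d=cam(n); f=d["frame"]; cv2.imwrite(f"pics/e_{n}.png",f[:,:,::-1])
    m=(f.min(2)>(195 if n=="top" else 185)).astype(np.uint8)
    q,l,st,ce=cv2.connectedComponentsWithStats(m)
    for k,X in {**TOP,'e':[.366,-.265,.127],'ref':[.439,-.3088,.127]}.items():
        p=proj(d,X); i=min(range(1,q),key=lambda i:np.linalg.norm(ce[i]-p)+(99 if st[i,4]<80 else 0)); print(n,k,p,ce[i],st[i,4], onz(d,ce[i],X[2]) if n=="top" else "")
a,b=[cv2.imread(f"pics/e_{n}.png") for n in("scene","top")]
cv2.imwrite("pics/e.png",np.hstack([cv2.resize(a[140:270,220:350],(400,400)),cv2.resize(b[125:295,190:360],(400,400))]))
E
```

```text
time_s: 28.25
ee_pos: [0.5936, 0.0123, 0.0863]
tool_rot: [2.618, -0.0, 2.597]
ft_force: [0.1, 0.1, 0.1]
grip_width: 0.5
grasp_force: 0.0
time_s: 28.75
ee_pos: [0.5649, -0.0425, 0.1964]
tool_rot: [2.618, 0.011, 2.594]
ft_force: [0.3, -0.9, -0.3]
grip_width: 0.5
grasp_force: 0.0
time_s: 29.25
ee_pos: [0.5044, -0.1353, 0.264]
tool_rot: [2.618, -0.0, 2.596]
ft_force: [0.6, 0.6, -0.8]
grip_width: 0.498
grasp_force: 0.0
t 29.25 at [ 0.5044 -0.1353  0.264 ] w 0.498 f 0.0 q [-0.7826 -0.1442  1.8877  0.5081  1.5377 -1.8608]
 world e [ 0.078   0.1296 -0.14  ] | tool d now [0.0006 0.061  0.1969] | rotvec [ 0.0002  0.0005 -0.0013] | tool d after turn [0.0005 0.061  0.1969]
scene l [274.0552 156.804 ] [273.6039 157.7208] 154 
scene m [281.2542 165.3762] [280.6767 165.4962] 133 
scene r [288.9502 174.7351] [280.6767 165.4962] 133 
scene e [297.0014 210.1669] [297.6335 211.5839] 161 
scene ref [328.5372 203.2839] [297.6335 211.5839] 161 
top l [225.6608 163.7385] [226.0769 163.6722] 299 [ 0.5826 -0.0067  0.124 ]
top m [249.1492 178.6047] [226.0769 163.6722] 299 [ 0.5826 -0.0067  0.124 ]
top r [272.9413 193.8785] [226.0769 163.6722] 299 [ 0.5826 -0.0067  0.124 ]
top e [332.6252 257.9369] [419.8676 312.114 ] 272 [ 0.2505 -0.4625  0.127 ]
top ref [352.1956 226.4189] [388.3492 162.3042] 378 [ 0.591  -0.3916  0.127 ]
```

View pics/e.png

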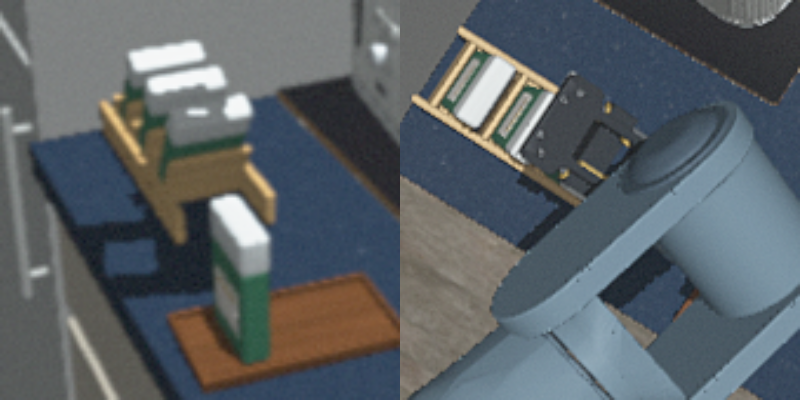

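The end view shows three lidded tins in the rack. The refill's lid is within 1 mm of where the first tin's lid sat, and the empty tin stands upright on the tray at (240,280). The gripper is clear, so I'll hand in.

```bash
python3 jog.py '0 0 0 0 0 -0.03 0.5;0 0 0 0 0 0 0.5;0 0 0 0 0 0 0.5;0 0 0 0 0 0 0.5' | head -2; python3 -c "
from bench import r, imaging
print(r.close_job())"
```

```text
time_s: 29.75
ee_pos: [0.4966, -0.1466, 0.2885]
the job is handed in; nothing more can be done
None
```

I handed the job in at about 30 s of the 72 s: the empty tin (from the left slot, about 0.16 kg) stands upright on the tray, the refill is fully home in the left slot, and the two full tins are back in theirs; no verdict came back.

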